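Unstack the paperweights and weigh down the mounted pictures

TASK

Four freshly mounted pictures lie drying on the red table. Take the pile of paperweights apart and lay one across the blank silk head of each picture so that it does not curl: each picture gets the weight that is just as long as the picture is wide, lying flat, square and centred on the head strip with its ends even with the picture's sides and clear of the painting. Set the weights down gently, do not drop them or let the pile topple, and leave the palm brush and the blue-lidded jar where they are.

Things in the scene. Friction and masses are not known exactly. Their poses are not given: they have to be found in the camera images.
- weight_jade: Loose paperweight bar of pale green jade, mm: 80 long (its y), 30 wide (its x), 22 high; origin at the centre of its underside, z up. Starts at the top of one pile of the four bars, each lying lengthwise on the next longer one (offset up to 4 mm, 0.05 rad), 88 high in all; fingertips must stay above the bar below to take one alone.
- weight_slate: Loose paperweight bar of black slate, mm: 112 long (its y), 30 wide (its x), 22 high; origin at the centre of its underside, z up. Starts second from the top of one pile of the four bars, each lying lengthwise on the next longer one (offset up to 4 mm, 0.05 rad), 88 high in all; fingertips must stay above the bar below to take one alone.
- weight_brass: Loose paperweight bar of brass (the heavy one, 0.5 to 0.8 kg), mm: 144 long (its y), 30 wide (its x), 22 high; origin at the centre of its underside, z up. Starts third from the top of one pile of the four bars, each lying lengthwise on the next longer one (offset up to 4 mm, 0.05 rad), 88 high in all; fingertips must stay above the bar below to take one alone.
- weight_rosewood: Loose paperweight bar of brown rosewood with brass-capped ends, mm: 176 long (its y), 30 wide (its x), 22 high; origin at the centre of its underside, z up. Starts at the bottom (on the table) of one pile of the four bars, each lying lengthwise on the next longer one (offset up to 4 mm, 0.05 rad), 88 high in all; fingertips must stay above the bar below to take one alone.
- picture_bamboo: Fixed flat mounted picture, mm, 2 thick: a tall bamboo picture in ink and green (sheet 80 wide, 138 tall). Its head is a blank tan silk strip 50 deep over the full width along the edge farther from the robot. Origin: middle of that strip, at table level (sheet's top 2 above); y along the strip (ends at 40 either way), x across it (25 either way), -x to the painting, which begins at x = -29.
- picture_plum: Fixed flat mounted picture, mm, 2 thick: a nearly square picture of a plum branch with pink blossoms (sheet 112 wide, 124 tall). Its head is a blank tan silk strip 50 deep over the full width along the edge farther from the robot. Origin: middle of that strip, at table level (sheet's top 2 above); y along the strip (ends at 56 either way), x across it (25 either way), -x to the painting, which begins at x = -29.
- picture_hills: Fixed flat mounted picture, mm, 2 thick: a landscape of grey and black hills with a small red sun (sheet 144 wide, 118 tall). Its head is a blank tan silk strip 50 deep over the full width along the edge farther from the robot. Origin: middle of that strip, at table level (sheet's top 2 above); y along the strip (ends at 72 either way), x across it (25 either way), -x to the painting, which begins at x = -29.
- picture_lotus: Fixed flat mounted picture, mm, 2 thick: a lotus pond with one pink flower and dark round leaves (sheet 176 wide, 124 tall). Its head is a blank tan silk strip 50 deep over the full width along the edge farther from the robot. Origin: middle of that strip, at table level (sheet's top 2 above); y along the strip (ends at 88 either way), x across it (25 either way), -x to the painting, which begins at x = -29.
- palm_brush: Bystander: brown palm-fibre smoothing brush, 96 by 130, 32 high, lying loose among the pictures; origin under its middle. To be left where it lies.
- paste_jar: Bystander: small round white porcelain jar with a blue lid and a blue band, 51 across, 35 high, standing loose between the pictures; origin under its centre. To be left where it stands.

How it is judged:
At the end, for the whole second after the job is handed in: Every paperweight (jade on the bamboo picture, slate on the plum, brass on the hills, rosewood on the lotus) lies flat and at rest on its picture's blank head strip, its centre within 12 mm of the strip's middle both across and along, and its length within 0.14 rad of the strip's direction (x of weight_jade in the frame of picture_bamboo between -0.012 and 0.012 m and y of weight_jade in the frame of picture_bamboo between -0.012 and 0.012 m and z of weight_jade in the frame of picture_bamboo between -0.002 and 0.006 m and angle between the y axis of weight_jade and the y axis of picture_bamboo, either way round below 0.14 rad and angle between each of weight_jade, weight_slate, weight_brass, weight_rosewood's own z axis and vertical below 0.06 rad and linear speed of each of weight_jade, weight_slate, weight_brass, weight_rosewood below 0.02 m/s and angular speed of each of weight_jade, weight_slate, weight_brass, weight_rosewood below 0.1 rad/s and x of weight_slate in the frame of picture_plum between -0.012 and 0.012 m and y of weight_slate in the frame of picture_plum between -0.012 and 0.012 m and z of weight_slate in the frame of picture_plum between -0.002 and 0.006 m and angle between the y axis of weight_slate and the y axis of picture_plum, either way round below 0.14 rad and x of weight_brass in the frame of picture_hills between -0.012 and 0.012 m and y of weight_brass in the frame of picture_hills between -0.012 and 0.012 m and z of weight_brass in the frame of picture_hills between -0.002 and 0.006 m and angle between the y axis of weight_brass and the y axis of picture_hills, either way round below 0.14 rad and x of weight_rosewood in the frame of picture_lotus between -0.012 and 0.012 m and y of weight_rosewood in the frame of picture_lotus between -0.012 and 0.012 m and z of weight_rosewood in the frame of picture_lotus between -0.002 and 0.006 m and angle between the y axis of weight_rosewood and the y axis of picture_lotus, either way round below 0.14 rad); the robot touches nothing.
It fails at once if the palm brush is pushed more than 20 mm (distance of palm_brush from where it was at the start of the episode above 0.02 m).
It fails at once if the porcelain jar is pushed more than 20 mm or knocked over (distance of paste_jar from where it was at the start of the episode above 0.02 m or angle between paste_jar's own z axis and vertical above 0.3 rad).
It fails at once if a paperweight is dropped or falls from the pile (moves faster than 0.6 m/s with no finger on it: a fall of about 2 cm) ((linear speed of weight_jade above 0.6 m/s and contact force between the fingers and weight_jade below 0.01 N) or (linear speed of weight_slate above 0.6 m/s and contact force between the fingers and weight_slate below 0.01 N) or (linear speed of weight_brass above 0.6 m/s and contact force between the fingers and weight_brass below 0.01 N) or (linear speed of weight_rosewood above 0.6 m/s and contact force between the fingers and weight_rosewood below 0.01 N)).
It also fails if it takes over 109 s, if anything falls off the work surface, if the arm or the gripper's body presses on something with over 40 N, if the wrist force passes 120 N, or if a joint passes its speed limit or range.

ROBOT

A 6-joint arm with a two-finger parallel gripper is mounted at the origin on the work surface. World frame = base frame: x ahead of the robot, y to its left, z up, the work surface at z = 0. Lengths are in m, angles in rad, forces in N, time in s.
With the tool pointing down it reaches from about 0.35 to 0.775 m from the base axis. Payload 5.5 kg.
Tool frame: the origin (TCP) lies at the very end of the fingers, on their centre line; the grasp point (between the pads) lies 19 mm behind it; x points along the fingers, y is the direction in which the jaws open and shut, and the axes are right-handed (so a half turn about x gives the same grasp; the last joint's range is limited). The gripper opens to 85 mm and grips with 20 to 120 N. Pads are 22 mm wide; open, the fingers measure 114 mm over their backs; the gripper's body (76 mm by 85 mm) begins 54 mm behind the grasp point. The pads swing forward as they close: fully open they stand 13 mm farther back than shut.
Start: joints at [-1.246, 0.313, 0.046, 1.304, 0, 1.431], TCP at [0.258, -0.514, 0.231] pointing down, gripper open.
Joint ranges: [-2.76, 2.76], [-0.86, 1.69], [-1.03, 1.26], [-2.2, 2.34], [-1.47, 1.5], [-3.14, 3.14]. Speed limits (rad/s): [2.57, 2.57, 3.14, 3.14, 3.14, 3.14].

INTERFACE

Orientations are given as a unit quaternion [w, x, y, z].
In Python, from workcell import env gives the robot as it stands.
- The arm moves only by the tool servo_tool, never from a script. Its argument "increments" is a list of rows, each an object with "offset": the shift along the tool's x, y, z in cm, a list of three; "yaw": the turn about the tool's x in degrees. In form: [{"offset": [x, y, z], "yaw": yaw}, ...]. A call has exactly 8 rows; each row is the pose to reach, as a shift and turn from the pose commanded when the call began, along the tool's axes at that moment; what a row does not reach only later rows make up. A row lasts 1/10 s, in which the tool goes at most 50 mm and 8.59 degrees, less where a joint would pass 70% of its speed; a pose out of reach is approached as far as the arm can. A call with a gripper value outside its range is refused whole. "claw" is the opening, from 0 (shut) to 1 (fully open), set as the call begins (left out, the last holds). The fingers move at their own pace and stop on an object; "force" is the grip in N (left out, the last holds). Time passes only in rows, so rows that repeat a pose let the fingers close, or fill a call up. It gives the time, the measured TCP pose, the force and the opening at its end, in the units of the state.
- env.get_state(): the state, without advancing time (a new reading comes with each control period).
- env.read_camera(name): name is "side" or "top"; returns (picture, depth): 480x640x3 uint8, red, green, blue; 480x640 float32, m along the optical axis (not along the pixel's ray), 0 where there is no reading.
- env.camera_model(name): a dict with "vertical_fov" (degrees; the focal length in pixels is half the picture's height over the tangent of half this angle, whatever the lens; pixels are square), "cx", "cy" (the principal point, pixels), "world_from_camera" (4x4, takes a point from camera to world coordinates). Camera axes: x right, y up, looking along -z (the intrinsics and any distortion apply to the point x, -y, -z); pixel columns grow to the right and rows downward; lengths in m; the calibration is good to about 2 mm. A picture is of the moment at which its call begins. camera_model takes no time and is no camera call.
- env.hand_in(): hands the job in, once; it reports no verdict.
The state is a dict: "clock": time; "joint_pos": joint angles; "qvel": joint speeds; "tau": joint torques, N m; "tcp_pos": TCP position; "orientation": TCP orientation; "wrist_force": force on the tool from outside, world axes, zero at the start; "ft_torque": the same for the moment, N m; "finger_gap": finger opening in m.
Only numpy, scipy, OpenCV 4.12 (cv2) and the standard library are available. Lean on these libraries where they do the work, as an engineer would, in place of code of your own. Each camera call takes 0.05 s, during which the arm holds its last target.

## Working session

There is one attempt and no reset: what is moved stays moved. The work goes in short steps, Python scripts to look and compute and a tool call to move; the robot and the scene stay as the last step left them, time stands still between calls to the robot, and variables do not carry over. Pictures are saved under pics/ and viewed, and the job is handed in when it is done.

Besides the shell and the picture viewer there is one more tool, called after ">>>" as a command line: name --argument value ..., lists and objects as JSON in quotes. servo_tool: Moves the arm, as the interface text tells. Its arguments: {"type":"object","properties":{"increments":{"type":"array","items":{"type":"object","properties":{"offset":{"type":"array","items":{"type":"number"}},"yaw":{"type":"number"}}}},"claw":{"type":"number"},"force":{"type":"number"}},"required":["increments"]}

```bash
mkdir -p pics; ls
python3 - <<'E'
from workcell import env
import cv2,numpy as np
print(env.get_state())
for n in ("top","side"):
    m=env.camera_model(n);print(n,m)
    p,d=env.read_camera(n)
    cv2.imwrite(f"pics/{n}0.png",p[:,:,::-1]);np.save(f"pics/{n}0.npy",d)
E
```

```text
pics
{'clock': 0.0, 'joint_pos': array([-1.24557955e+00,  3.14014202e-01,  4.49538655e-02,  1.30360888e+00,
        1.61255627e-05,  1.43119207e+00]), 'qvel': array([ 5.65205452e-04,  1.29918799e-03,  4.22215748e-05, -3.95203396e-04,
        1.51783143e-03, -7.74773839e-05]), 'tau': array([-3.08297531e-04, -4.80625963e+01,  2.98536104e+01,  1.93534687e-02,
       -5.62483581e-05,  1.08523984e-06]), 'tcp_pos': array([ 0.25757479, -0.51349286,  0.23039076]), 'orientation': array([-0.16220367, -0.68803954, -0.16352336,  0.68815091]), 'wrist_force': array([ 0.25374645, -0.07492353,  0.76402348]), 'ft_torque': array([-0.00701652, -0.02914994,  0.03000323]), 'finger_gap': 0.08554703206072742}
top {'vertical_fov': 42.283736153304886, 'cx': 322.1231124256955, 'cy': 237.93486236732576, 'world_from_camera': array([[-0.02714942,  0.97573422, -0.21726859,  0.31576804],
       [-0.9996208 , -0.02549977,  0.01039324,  0.01254273],
       [ 0.00460074,  0.21746837,  0.97605652,  1.00110792],
       [ 0.        ,  0.        ,  0.        ,  1.        ]])}
side {'vertical_fov': 45.80755050080934, 'cx': 321.9253107537922, 'cy': 245.1808683673054, 'world_from_camera': array([[ 0.97448456,  0.16406469, -0.15317515,  0.39281912],
       [-0.22422009,  0.68036989, -0.69772642, -0.63851755],
       [-0.01025651,  0.71426857,  0.69979655,  0.70554597],
       [ 0.        ,  0.        ,  0.        ,  1.        ]])}
```

View pics/top0.png

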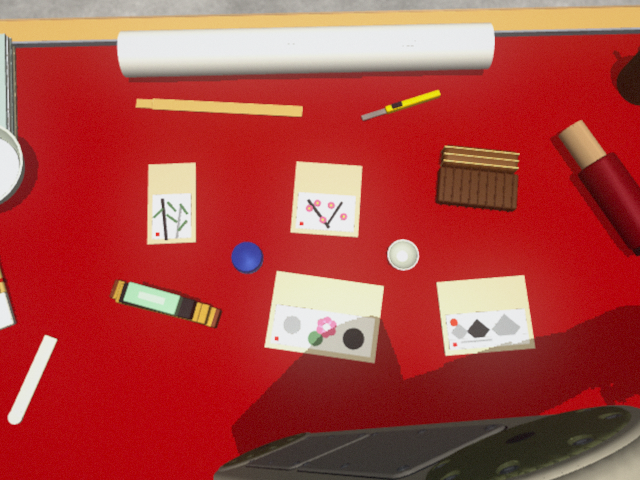

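View pics/side0.png

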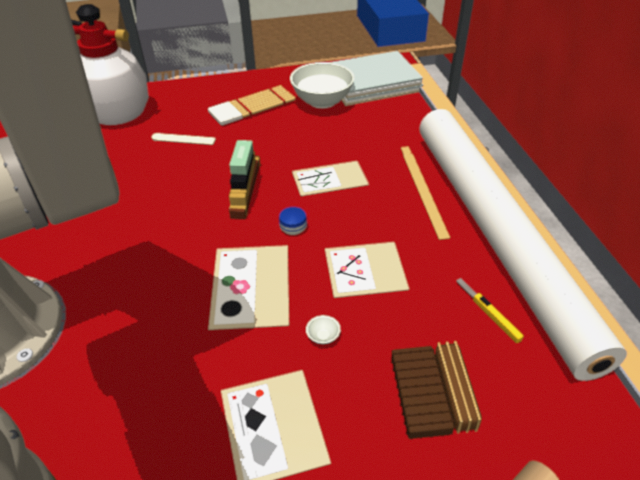

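```bash
cat > h.py <<'E'
import numpy as np,cv2
from workcell import env
def pix2plane(n,uv,z):
    m=env.camera_model(n);f=240/np.tan(np.radians(m['vertical_fov']/2));T=m['world_from_camera']
    uv=np.asarray(uv,float).reshape(-1,2)
    r=np.c_[(uv[:,0]-m['cx'])/f,-(uv[:,1]-m['cy'])/f,-np.ones(len(uv))]@T[:3,:3].T
    o=T[:3,3];return o+r*((z-o[2])/r[:,2])[:,None]
def cloud(n,d):
    m=env.camera_model(n);f=240/np.tan(np.radians(m['vertical_fov']/2));T=m['world_from_camera']
    v,u=np.mgrid[0:480,0:640]
    c=np.stack([(u-m['cx'])/f*d,-(v-m['cy'])/f*d,-d],-1)
    P=c@T[:3,:3].T+T[:3,3];P[d==0]=np.nan;return P
def w2pix(n,p):
    m=env.camera_model(n);f=240/np.tan(np.radians(m['vertical_fov']/2));T=m['world_from_camera']
    c=(np.asarray(p)-T[:3,3])@T[:3,:3]
    return np.c_[m['cx']+f*c[:,0]/-c[:,2],m['cy']-f*c[:,1]/-c[:,2]]
def rect(pts):
    (c,(w,h),a)=cv2.minAreaRect((pts[:,:2]*1000).astype(np.float32));return np.round(c,1),np.round((w,h),1),round(a,2)
E
python3 - <<'E'
from h import *
img=cv2.imread("pics/top0.png");d=np.load("pics/top0.npy")
hsv=cv2.cvtColor(img,cv2.COLOR_BGR2HSV)
b,g,r=[img[...,i].astype(int) for i in range(3)]
for n,(x0,y0,x1,y1) in dict(bamboo=(135,150,210,255),plum=(280,150,375,245),lotus=(255,262,395,368),hills=(425,265,545,362)).items():
    m=np.zeros((480,640),np.uint8);m[y0:y1,x0:x1]=(g>0.4*r)[y0:y1,x0:x1]*255
    cs,_=cv2.findContours(m,cv2.RETR_EXTERNAL,cv2.CHAIN_APPROX_NONE);c=max(cs,key=cv2.contourArea)
    P=pix2plane('top',c.reshape(-1,2),0.002);print(n,rect(P), cv2.boxPoints(cv2.minAreaRect(c)).round(1).tolist())
P=cloud('top',d)
print(np.nanmedian(P[300:340,200:260,2]), [np.round(P[v,u],4) for u,v in [(172,180),(150,298),(185,307),(200,311),(210,316),(120,290)]])
P=cloud('side',np.load("pics/side0.npy"))
print([np.round(P[v,u],4) for u,v in [(241,150),(240,165),(240,182),(350,270),(400,200)]])
cv2.imwrite("pics/pile.png",cv2.resize(img[265:345,95:235],None,fx=5.6,fy=5.6,interpolation=cv2.INTER_CUBIC))
s=cv2.imread("pics/side0.png");cv2.imwrite("pics/pileS.png",cv2.resize(s[130:225,210:280],None,fx=6,fy=6,interpolation=cv2.INTER_CUBIC))
E
```

```text
bamboo (array([605.5, 251.8]), array([140.2,  82.5]), 1.15) [[146.0, 162.0], [196.0, 162.0], [196.0, 244.0], [146.0, 244.0]]
plum (array([605.6,  -6.9]), array([114. , 126.6]), 84.37) [[289.3999938964844, 232.89999389648438], [294.3999938964844, 160.3000030517578], [362.8999938964844, 165.0], [357.8999938964844, 237.60000610351562]]
lotus (array([409.9,   1.7]), array([178.4, 126.7]), 80.26) [[263.29998779296875, 347.70001220703125], [274.6000061035156, 269.29998779296875], [385.79998779296875, 285.3999938964844], [374.5, 363.70001220703125]]
hills (array([ 405.3, -256.1]), array([120.5, 146.5]), 3.1) [[435.3999938964844, 281.1000061035156], [529.0, 273.29998779296875], [535.2999877929688, 348.70001220703125], [441.70001220703125, 356.5]]
0.0013134334742087583 [array([0.6438, 0.2511, 0.0043]), array([0.4348, 0.2583, 0.0899]), array([0.4223, 0.2107, 0.0708]), array([0.4187, 0.1934, 0.0432]), array([0.4128, 0.1818, 0.021 ]), array([0.454 , 0.3166, 0.0469])]
[array([0.4377, 0.2656, 0.0854]), array([0.4299, 0.2176, 0.0863]), array([0.4249, 0.1984, 0.0627]), array([ 0.5796, -0.0065,  0.0018]), array([ 0.7215,  0.151 , -0.    ])]
```

View pics/pile.png

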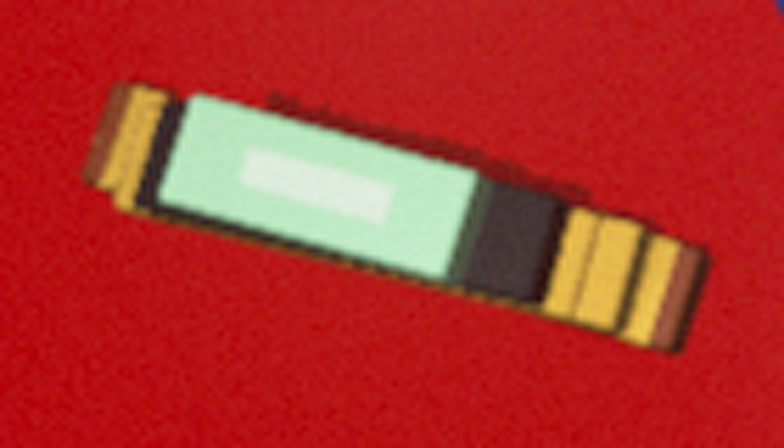

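View pics/pileS.png

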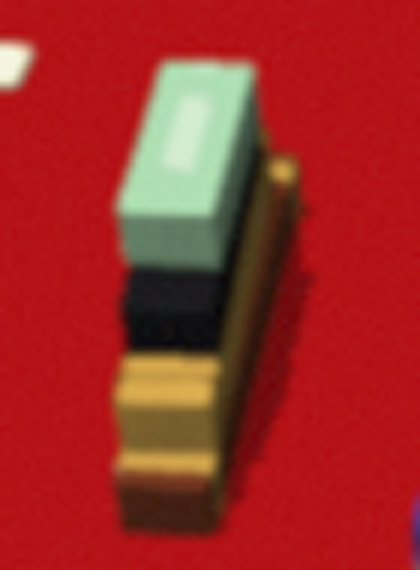

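```bash
cat >> h.py <<'E'
from scipy.spatial.transform import Rotation as R
def rot(s):
    q=s['orientation'];return R.from_quat([q[1],q[2],q[3],q[0]]).as_matrix()
def go(x,y,z,barx=None):
    """target TCP mm, barx = yaw deg of the jaw direction (mod 180)"""
    s=env.get_state();M=rot(s);d=M.T@(np.array([x,y,z])/1000-s['tcp_pos'])*100
    jy=np.degrees(np.arctan2(M[1,1],M[0,1]))
    t=0 if barx is None else -((barx-jy+90)%180-90)
    print('tcp',s['tcp_pos'].round(4),'jaw',round(jy,2),'q6',s['joint_pos'][5].round(2),'gap',round(s['finger_gap'],4),'t',s['clock'],'-> off cm',d.round(2),'yaw',round(t,1))
def origin(c,T,a):
    a=np.radians(a);return np.array(c)+(T/2-25)*np.array([np.cos(a),np.sin(a)])
E
python3 - <<'E'
from h import *
for n,c,T,a in [('bamboo',(605.5,251.8),138,1.15),('plum',(605.6,-6.9),124,-5.63),('lotus',(409.9,1.7),124,-9.74),('hills',(405.3,-256.1),118,3.1)]:
    o=origin(c,T,a);print(n,o.round(1),a)
    W=[(82,138),(112,124),(176,124),(144,118)]
P=pix2plane('top',[(95+u/5.6,265+v/5.6) for u,v in [(190,95),(478,170),(445,278),(160,200)]],.088)*1000
print(P.round(1),P.mean(0),np.degrees(np.arctan2(*(P[0]-P[1])[1::-1])))
P=pix2plane('side',[(210+u/6,130+v/6) for u,v in [(163,62),(256,66),(213,215),(117,210)]],.088)*1000
print(P.round(1),P.mean(0),np.degrees(np.arctan2(*(P[0]-P[3])[1::-1])),np.degrees(np.arctan2(*(P[1]-P[2])[1::-1])))
# rosewood ends from top: left/right end bottoms
s=cv2.imread("pics/side0.png")
go(428,240,200,-15)
print(rot(env.get_state()).round(3))
# side view check of picture outlines
for n,c,(w,t),a in [('bamboo',(605.5,251.8),(80,138),1.15),('plum',(605.6,-6.9),(112,124),-5.63),('lotus',(409.9,1.7),(176,124),-9.74),('hills',(405.3,-256.1),(144,118),3.1)]:
    q=np.radians(a);X=np.array([np.cos(q),np.sin(q)]);Y=np.array([-X[1],X[0]])
    K=np.array([np.r_[np.array(c)+i*t/2*X+j*w/2*Y,2]/1000 for i,j in [(1,1),(1,-1),(-1,-1),(-1,1)]])
    cv2.polylines(s,[np.int32(w2pix('side',K)*16)],True,(255,0,0),1,cv2.LINE_AA,4)
cv2.imwrite("pics/sideov.png",cv2.resize(s[140:480,200:440],None,fx=1.7,fy=1.7,interpolation=cv2.INTER_CUBIC))
E
```

```text
bamboo [649.5 252.7] 1.15
plum [642.4 -10.5] -5.63
lotus [446.4  -4.6] -9.74
hills [ 439.3 -254.3] 3.1
[[459.7 290.8  88. ]
 [437.7 214.3  88. ]
 [409.6 222.2  88. ]
 [432.  297.6  88. ]] [434.74715604 256.21975987  88.        ] 73.99115709488524
[[434.3 295.6  88. ]
 [462.9 286.2  88. ]
 [439.2 210.4  88. ]
 [411.2 219.9  88. ]] [436.92140783 252.99774431  88.        ] 73.02527180818247 72.62018870946793
tcp [ 0.2576 -0.5136  0.2305] jaw -63.37 q6 1.43 gap 0.085 t 0.1 -> off cm [  3.16 -59.72 -49.01] yaw -48.4
[[-0.001  0.448 -0.894]
 [ 0.002 -0.894 -0.448]
 [-1.    -0.002 -0.   ]]
```

View pics/sideov.png

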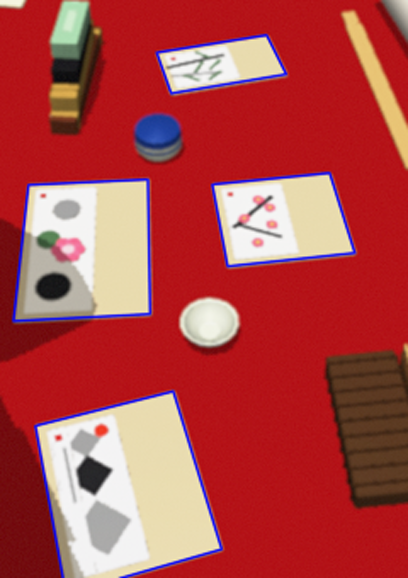

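>>> servo_tool --increments '[{"offset": [0,-2,-1.7],"yaw": -3},{"offset": [0,-6,-5],"yaw": -9},{"offset": [0,-9.5,-7.9],"yaw": -15},{"offset": [0,-13,-10.8],"yaw": -21},{"offset": [0,-16.5,-13.7],"yaw": -27},{"offset": [0,-20,-16.6],"yaw": -33},{"offset": [0,-23.5,-19.5],"yaw": -40},{"offset": [0,-27,-22.4],"yaw": -46.9}]' --claw 0.8 --force 60

```text
clock: 0.9
tcp_pos: [0.3367, -0.1704, 0.2311]
orientation: [0.424, 0.566, 0.424, -0.566]
wrist_force: [0.2, -0.3, 0.2]
finger_gap: 0.0686
```

Run:
```python
from h import *
go(435.5,255,150,-16.5)
```

```text
tcp [ 0.3367 -0.1704  0.2311] jaw -16.23 q6 1.17 gap 0.0686 t 0.9 -> off cm [  8.12  -2.4  -43.61] yaw 0.3
```

>>> servo_tool --increments '[{"offset": [0,-0.2,-3],"yaw": 0},{"offset": [0,-0.4,-7.5],"yaw": 0},{"offset": [0,-0.7,-12.3],"yaw": 0},{"offset": [0,-1,-17.1],"yaw": 0},{"offset": [1,-1.3,-21.9],"yaw": 0},{"offset": [2,-1.6,-26.7],"yaw": 0},{"offset": [3,-1.9,-31.3],"yaw": 0},{"offset": [4,-2.1,-35.8],"yaw": 0}]'

```text
clock: 1.7
tcp_pos: [0.418, 0.1791, 0.1907]
orientation: [-0.424, -0.566, -0.423, 0.566]
wrist_force: [0.9, -0.7, 0.0]
finger_gap: 0.0684
```

>>> servo_tool --increments '[{"offset": [1,-0.1,-3.5],"yaw": 0},{"offset": [2.5,-0.2,-6],"yaw": 0},{"offset": [4.1,-0.3,-7.8],"yaw": 0},{"offset": [4.1,-0.3,-7.8],"yaw": 0},{"offset": [4.1,-0.3,-7.8],"yaw": 0},{"offset": [4.1,-0.3,-7.8],"yaw": 0},{"offset": [4.1,-0.3,-7.8],"yaw": 0},{"offset": [4.1,-0.3,-7.8],"yaw": 0}]'

```text
clock: 2.5
tcp_pos: [0.438, 0.252, 0.1511]
orientation: [0.423, 0.567, 0.423, -0.566]
wrist_force: [-0.1, -1.0, 0.2]
finger_gap: 0.0683
```

Run:
```python
from h import *
go(435.5,255,69.5,-16.5)
p,d=env.read_camera('side');cv2.imwrite("pics/s1.png",cv2.resize(p[60:260,150:400,::-1],None,fx=3,fy=3,interpolation=cv2.INTER_CUBIC))
```

```text
tcp [0.438  0.252  0.1511] jaw -16.54 q6 2.22 gap 0.0683 t 2.5 -> off cm [ 8.16 -0.33 -0.21] yaw -0.0
```

View pics/s1.png

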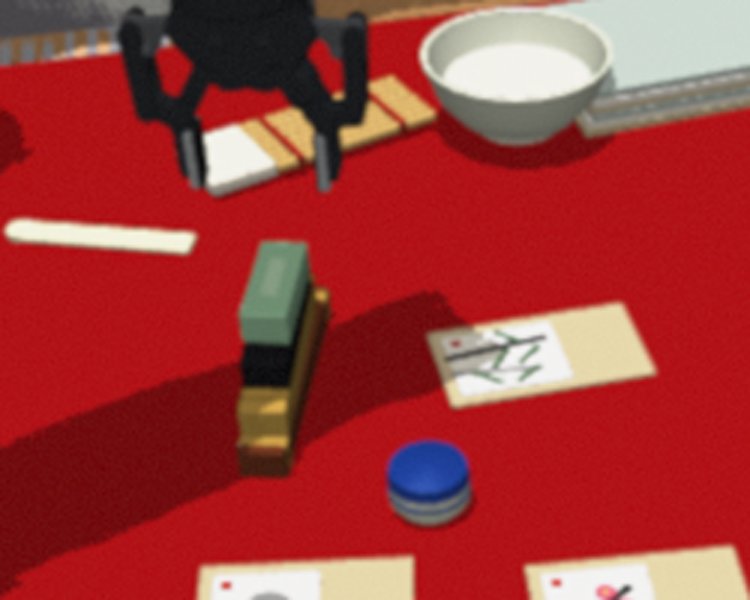

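>>> servo_tool --increments '[{"offset": [2,-0.3,-0.2],"yaw": 0},{"offset": [4,-0.3,-0.2],"yaw": 0},{"offset": [5.5,-0.3,-0.2],"yaw": 0},{"offset": [7,-0.3,-0.2],"yaw": 0},{"offset": [8,-0.3,-0.2],"yaw": 0},{"offset": [8.2,-0.3,-0.2],"yaw": 0},{"offset": [8.2,-0.3,-0.2],"yaw": 0},{"offset": [8.2,-0.3,-0.2],"yaw": 0}]'

```text
clock: 3.35
tcp_pos: [0.4359, 0.2556, 0.069]
orientation: [0.423, 0.567, 0.423, -0.566]
wrist_force: [-0.4, -0.4, -0.1]
finger_gap: 0.0677
```

>>> servo_tool --increments '[{"offset": [0,0,0],"yaw": 0},{"offset": [0,0,0],"yaw": 0},{"offset": [0,0,0],"yaw": 0},{"offset": [0,0,0],"yaw": 0},{"offset": [0,0,0],"yaw": 0},{"offset": [0,0,0],"yaw": 0},{"offset": [0,0,0],"yaw": 0},{"offset": [0,0,0],"yaw": 0}]' --claw 0.2 --force 30

```text
clock: 4.15
tcp_pos: [0.4359, 0.2556, 0.0688]
orientation: [0.423, 0.567, 0.423, -0.566]
wrist_force: [0.9, 0.1, 5.2]
finger_gap: 0.0295
```

Run:
```python
from h import *
go(435.5,255,69.5,-16.5)
p,d=env.read_camera('side');cv2.imwrite("pics/s2.png",cv2.resize(p[80:240,180:320,::-1],None,fx=4,fy=3.7,interpolation=cv2.INTER_CUBIC))
p,d=env.read_camera('top');cv2.imwrite("pics/t2.png",p[:,:,::-1])
```

```text
tcp [0.4359 0.2556 0.0688] jaw -16.47 q6 2.23 gap 0.0295 t 4.15 -> off cm [-0.07 -0.02  0.07] yaw 0.0
```

View pics/s2.png

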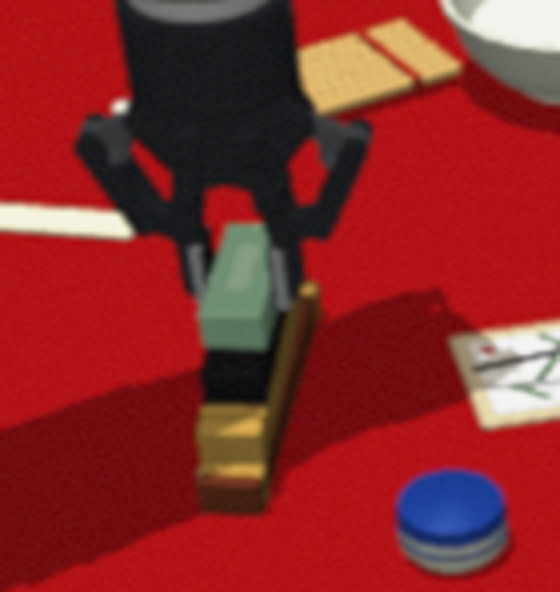

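View pics/t2.png

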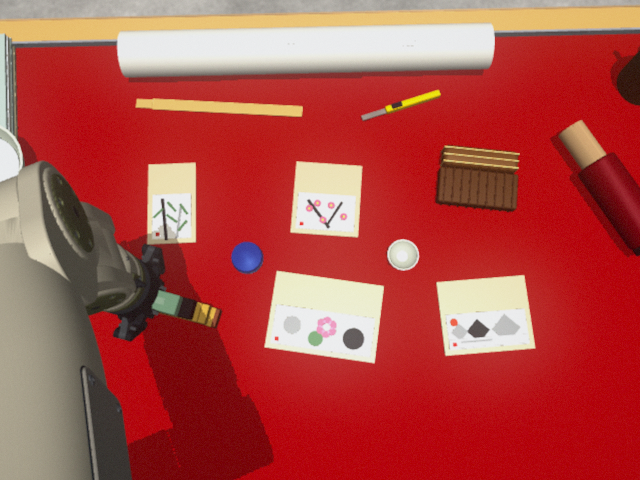

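>>> servo_tool --increments '[{"offset": [-0.2,0,0],"yaw": 0},{"offset": [-0.5,0,0],"yaw": 0},{"offset": [-1,0,0],"yaw": 0},{"offset": [-2,0,0],"yaw": 0},{"offset": [-3,0,0],"yaw": 0},{"offset": [-4.5,0,0],"yaw": 0},{"offset": [-6,0,0],"yaw": 0},{"offset": [-6,0,0],"yaw": 0}]'

```text
clock: 5.05
tcp_pos: [0.437, 0.2561, 0.131]
orientation: [0.424, 0.568, 0.423, -0.565]
wrist_force: [0.2, -0.0, -1.9]
finger_gap: 0.0293
```

Run:
```python
from h import *
go(649.5,252.7,60,1.15)
p,d=env.read_camera('side');cv2.imwrite("pics/s3.png",cv2.resize(p[40:240,180:320,::-1],None,fx=4,fy=3,interpolation=cv2.INTER_CUBIC))
```

```text
tcp [0.437  0.2561 0.131 ] jaw -16.46 q6 2.23 gap 0.0293 t 5.05 -> off cm [ 7.2  20.45 -5.68] yaw -17.6
```

View pics/s3.png

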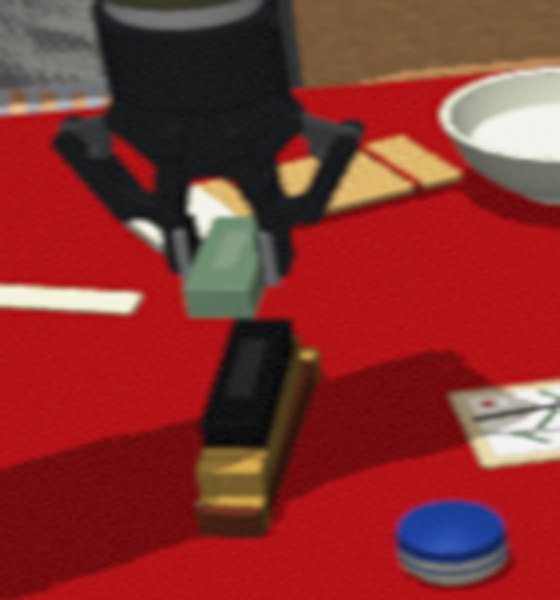

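>>> servo_tool --increments '[{"offset": [0,1.5,-0.4],"yaw": -1},{"offset": [0,4.5,-1.2],"yaw": -4},{"offset": [0,8,-2.2],"yaw": -7},{"offset": [0,11.5,-3.2],"yaw": -10},{"offset": [0,15,-4.2],"yaw": -13},{"offset": [0,18,-5],"yaw": -16},{"offset": [0,20,-5.6],"yaw": -17.6},{"offset": [0,20.5,-5.7],"yaw": -17.6}]'

```text
clock: 5.9
tcp_pos: [0.6498, 0.2513, 0.1264]
orientation: [0.505, 0.495, 0.505, -0.496]
wrist_force: [-0.8, -0.2, -1.7]
finger_gap: 0.0295
```

Run:
```python
from h import *
go(649.5,252.7,6,1.15)
p,d=env.read_camera('side');cv2.imwrite("pics/s4.png",cv2.resize(p[80:240,260:400,::-1],None,fx=5,fy=3.7,interpolation=cv2.INTER_CUBIC))
```

```text
tcp [0.6498 0.2513 0.1264] jaw 1.07 q6 1.81 gap 0.0295 t 5.9 -> off cm [12.04 -0.02 -0.14] yaw -0.1
```

View pics/s4.png

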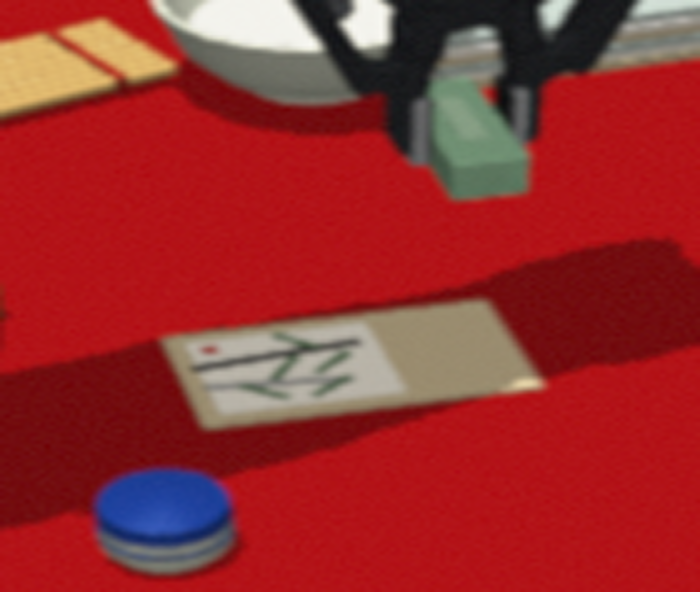

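Run:
```python
from h import *
P=pix2plane('side',[(260+u/5,80+v/3.7) for u,v in [(453,200),(528,190)]],.1236)*1000
print(P.round(1))
```

```text
[[636.2 212.2 123.6]
 [665.3 214.2 123.6]]
```

>>> servo_tool --increments '[{"offset": [1.5,0,-0.1],"yaw": 0},{"offset": [3.5,0,-0.1],"yaw": 0},{"offset": [5.5,0,-0.1],"yaw": 0},{"offset": [7.5,0,-0.1],"yaw": 0},{"offset": [9,0,-0.1],"yaw": 0},{"offset": [10.3,0,-0.1],"yaw": 0},{"offset": [11,0,-0.1],"yaw": 0},{"offset": [11,0,-0.1],"yaw": 0}]'

```text
clock: 6.75
tcp_pos: [0.6471, 0.2528, 0.0172]
orientation: [0.505, 0.494, 0.505, -0.496]
wrist_force: [-0.1, -0.8, -1.1]
finger_gap: 0.0293
```

Run:
```python
from h import *
go(649.5,252.7,5,1.15)
print(env.get_state()['wrist_force'])
p,d=env.read_camera('side');cv2.imwrite("pics/s5.png",cv2.resize(p[80:240,260:400,::-1],None,fx=5,fy=3.7,interpolation=cv2.INTER_CUBIC))
```

```text
tcp [0.6471 0.2528 0.0172] jaw 1.13 q6 1.81 gap 0.0293 t 6.75 -> off cm [1.22 0.25 0.01] yaw -0.0
[-0.13315229 -0.79364792 -1.11435441]
```

View pics/s5.png

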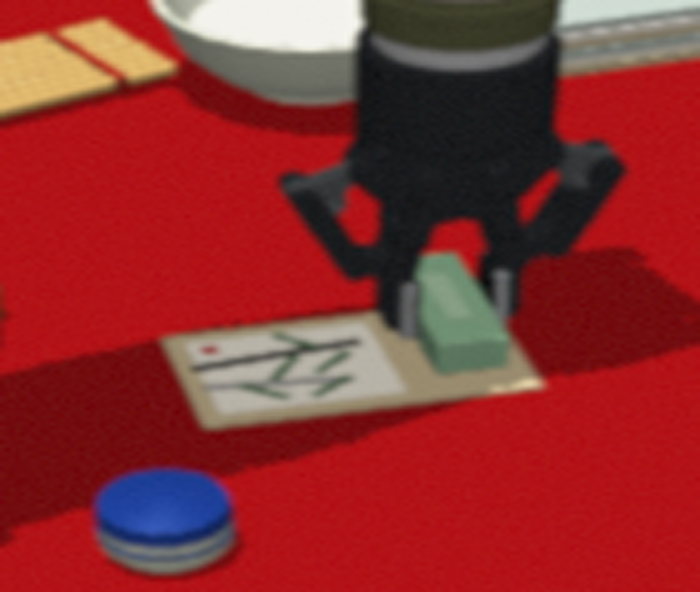

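>>> servo_tool --increments '[{"offset": [0.4,0.2,0],"yaw": 0},{"offset": [0.7,0.2,0],"yaw": 0},{"offset": [0.9,0.2,0],"yaw": 0},{"offset": [1.05,0.2,0],"yaw": 0},{"offset": [1.15,0.2,0],"yaw": 0},{"offset": [1.2,0.2,0],"yaw": 0},{"offset": [1.25,0.2,0],"yaw": 0},{"offset": [1.25,0.2,0],"yaw": 0}]'

```text
clock: 7.6
tcp_pos: [0.6499, 0.253, 0.0057]
orientation: [0.505, 0.495, 0.505, -0.495]
wrist_force: [-0.7, -0.3, -0.8]
finger_gap: 0.0294
```

Run:
```python
from h import *
go(649.5,252.7,5,1.15)
print(env.get_state()['wrist_force'])
```

```text
tcp [0.6499 0.253  0.0057] jaw 1.13 q6 1.81 gap 0.0294 t 7.6 -> off cm [ 0.07 -0.05  0.03] yaw -0.0
[-0.71176501 -0.2547228  -0.83087926]
```

>>> servo_tool --increments '[{"offset": [0.03,0,0],"yaw": 0},{"offset": [0.06,0,0],"yaw": 0},{"offset": [0.09,0,0],"yaw": 0},{"offset": [0.12,0,0],"yaw": 0},{"offset": [0.12,0,0],"yaw": 0},{"offset": [0.12,0,0],"yaw": 0},{"offset": [0.12,0,0],"yaw": 0},{"offset": [0.12,0,0],"yaw": 0}]'

```text
clock: 8.4
tcp_pos: [0.65, 0.253, 0.0049]
orientation: [0.505, 0.495, 0.505, -0.495]
wrist_force: [-1.7, -0.1, 3.6]
finger_gap: 0.0293
```

>>> servo_tool --increments '[{"offset": [0,0,0],"yaw": 0},{"offset": [0,0,0],"yaw": 0},{"offset": [0,0,0],"yaw": 0},{"offset": [0,0,0],"yaw": 0},{"offset": [-0.3,0,0],"yaw": 0},{"offset": [-1,0,0],"yaw": 0},{"offset": [-2,0,0],"yaw": 0},{"offset": [-3,0,0],"yaw": 0}]' --claw 0.7

```text
clock: 9.2
tcp_pos: [0.6502, 0.253, 0.0358]
orientation: [0.505, 0.495, 0.505, -0.495]
wrist_force: [1.4, -0.3, 0.7]
finger_gap: 0.0599
```

Run:
```python
from h import *
go(435,255,120,-16.5)
p,d=env.read_camera('side');cv2.imwrite("pics/s6.png",cv2.resize(p[80:240,180:400,::-1],None,fx=3.6,fy=3.6,interpolation=cv2.INTER_CUBIC))
```

```text
tcp [0.6502 0.253  0.0358] jaw 1.13 q6 1.81 gap 0.0599 t 9.2 -> off cm [ -8.44 -21.51  -0.62] yaw 17.6
```

View pics/s6.png

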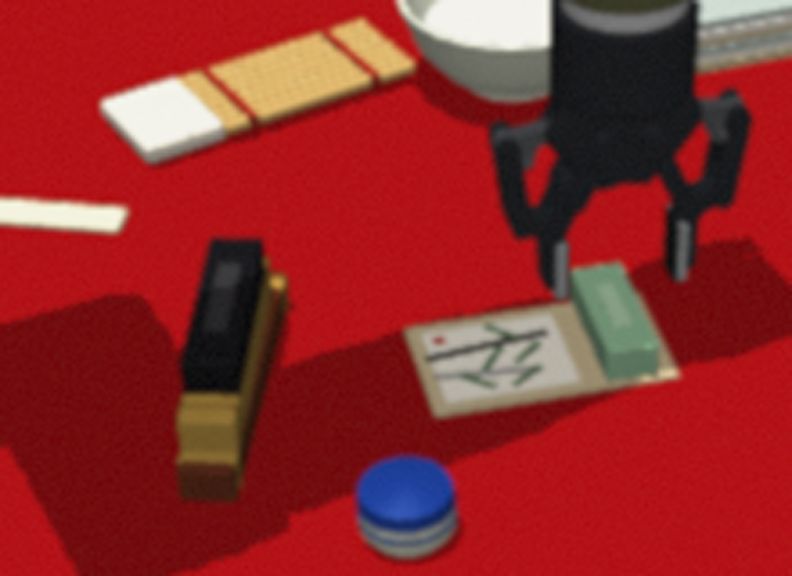

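Run:
```python
from h import *
p,d=env.read_camera('side');np.save("pics/d.npy",d)
c=cv2.resize(p[140:220,225:265,::-1],None,fx=7,fy=7,interpolation=cv2.INTER_CUBIC);c=cv2.convertScaleAbs(c,alpha=2)
p2,d2=env.read_camera('top');e=cv2.resize(p2[265:345,95:235,::-1],None,fx=3.6,fy=3.6,interpolation=cv2.INTER_CUBIC);e=cv2.convertScaleAbs(e,alpha=2)
o=np.zeros((560,800,3),np.uint8);o[:,:280]=c;o[:288,290:794]=e
cv2.imwrite("pics/p7.png",o)
P=cloud('side',d)*1000;m=np.zeros((480,640),bool);m[140:220,225:265]=1
m&=(P[...,2]>60)&(P[...,2]<72);print(m.sum(),rect(P[m]))
P=cloud('top',d2)*1000;m=np.zeros((480,640),bool);m[265:345,95:235]=1
m&=(P[...,2]>60)&(P[...,2]<76);print(m.sum(),rect(P[m]))
```

```text
594 (array([433700.9, 254577.5]), array([116858.9,  30565.9]), 75.2)
830 (array([428792.8, 233096.6]), array([68128.8, 29953.1]), 74.77)
```

View pics/p7.png

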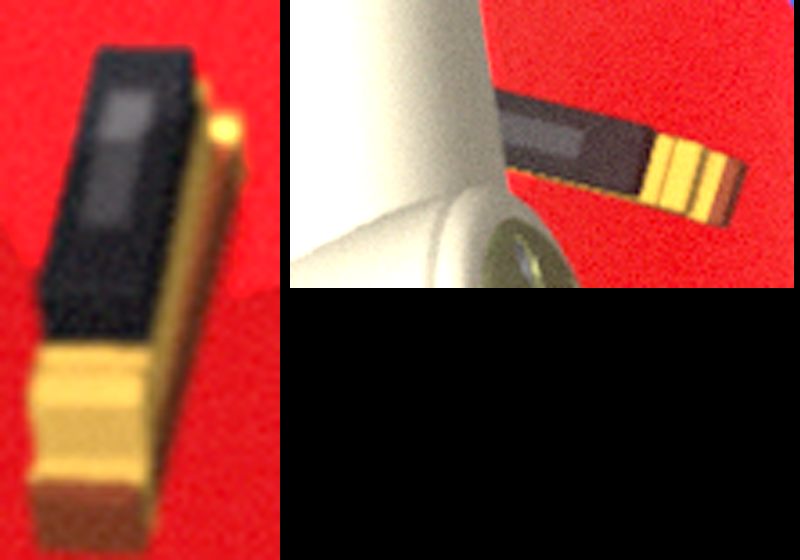

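>>> servo_tool --increments '[{"offset": [-3,0,0],"yaw": 0},{"offset": [-6,-2,0],"yaw": 2},{"offset": [-8,-6,-0.1],"yaw": 5},{"offset": [-8.4,-10,-0.2],"yaw": 8},{"offset": [-8.4,-14,-0.4],"yaw": 11},{"offset": [-8.4,-18,-0.5],"yaw": 14},{"offset": [-8.4,-20.5,-0.6],"yaw": 16},{"offset": [-8.4,-21.6,-0.6],"yaw": 16}]'

```text
clock: 10.15
tcp_pos: [0.4311, 0.2545, 0.1185]
orientation: [-0.431, -0.56, -0.432, 0.561]
wrist_force: [0.7, -0.2, 0.4]
finger_gap: 0.0598
```

Run:
```python
from h import *
go(434,254.5,46.8,-15)
```

```text
tcp [0.4311 0.2545 0.1185] jaw -14.8 q6 2.2 gap 0.0598 t 10.15 -> off cm [ 7.17  0.29 -0.08] yaw 0.2
```

>>> servo_tool --increments '[{"offset": [1,0,0],"yaw": 0},{"offset": [2.5,0,0],"yaw": 0},{"offset": [4.5,0,0],"yaw": 0},{"offset": [6,0,0],"yaw": 0},{"offset": [7,0,0],"yaw": 0},{"offset": [7.2,0,0],"yaw": 0},{"offset": [7.2,0,0],"yaw": 0},{"offset": [7.2,0,0],"yaw": 0}]'

```text
clock: 10.95
tcp_pos: [0.4348, 0.2549, 0.047]
orientation: [0.431, 0.561, 0.431, -0.56]
wrist_force: [0.2, 0.4, 0.4]
finger_gap: 0.0599
```

Run:
```python
from h import *
go(434,254.5,46.8,-15)
```

```text
tcp [0.4348 0.2549 0.047 ] jaw -14.88 q6 2.2 gap 0.0599 t 10.95 -> off cm [ 0.02 -0.07  0.06] yaw 0.1
```

>>> servo_tool --increments '[{"offset": [0,0,0],"yaw": 0},{"offset": [0,0,0],"yaw": 0},{"offset": [0,0,0],"yaw": 0},{"offset": [0,0,0],"yaw": 0},{"offset": [0,0,0],"yaw": 0},{"offset": [0,0,0],"yaw": 0},{"offset": [0,0,0],"yaw": 0},{"offset": [0,0,0],"yaw": 0}]' --claw 0.2 --force 40

```text
clock: 11.75
tcp_pos: [0.4348, 0.255, 0.0474]
orientation: [0.431, 0.561, 0.431, -0.56]
wrist_force: [1.6, -0.2, 5.3]
finger_gap: 0.0293
```

>>> servo_tool --increments '[{"offset": [-0.2,0,0],"yaw": 0},{"offset": [-0.5,0,0],"yaw": 0},{"offset": [-1,0,0],"yaw": 0},{"offset": [-2,0,0],"yaw": 0},{"offset": [-3.5,0,0],"yaw": 0},{"offset": [-5,0,0],"yaw": 0},{"offset": [-6.5,0,0],"yaw": 0},{"offset": [-7,0,0],"yaw": 0}]'

```text
clock: 12.55
tcp_pos: [0.4349, 0.2551, 0.1186]
orientation: [0.431, 0.561, 0.431, -0.56]
wrist_force: [-0.0, 0.7, -2.7]
finger_gap: 0.0293
```

Run:
```python
from h import *
go(642.4,-10.5,117,-5.63)
p,d=env.read_camera('side');cv2.imwrite("pics/s8.png",cv2.resize(p[80:240,180:400,::-1],None,fx=3.6,fy=3.6,interpolation=cv2.INTER_CUBIC))
```

```text
tcp [0.4349 0.2551 0.1186] jaw -14.86 q6 2.2 gap 0.0293 t 12.55 -> off cm [ 0.19 26.87 20.35] yaw -9.2
```

View pics/s8.png

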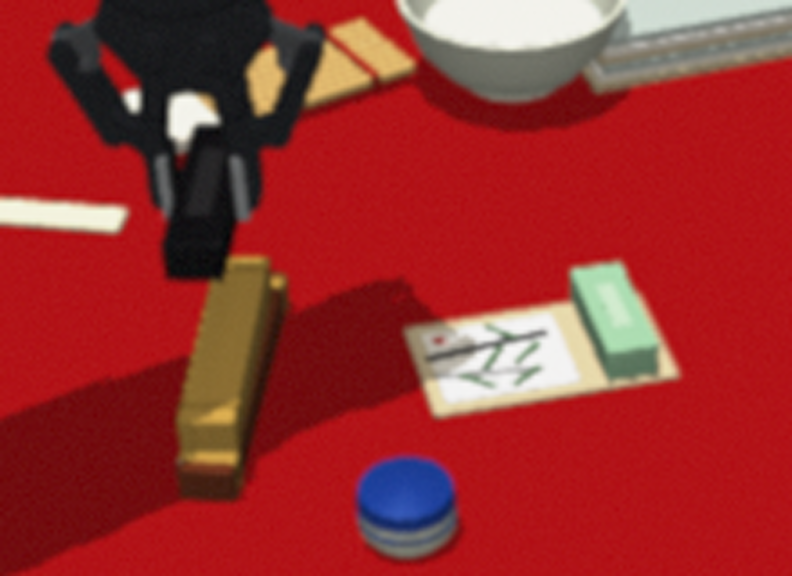

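>>> servo_tool --increments '[{"offset": [0,1.3,1],"yaw": 0},{"offset": [0,4,3],"yaw": -1},{"offset": [0,7.5,5.7],"yaw": -3},{"offset": [0,11.2,8.5],"yaw": -4},{"offset": [0,15,11.4],"yaw": -6},{"offset": [0,18.8,14.2],"yaw": -7},{"offset": [0,22.5,17],"yaw": -8},{"offset": [0,25.5,19.3],"yaw": -9.2}]'

```text
clock: 13.4
tcp_pos: [0.6319, 0.0004, 0.1157]
orientation: [-0.474, -0.524, -0.475, 0.524]
wrist_force: [1.2, 1.2, -3.1]
finger_gap: 0.0293
```

>>> servo_tool --increments '[{"offset": [1,1,1.2],"yaw": 0},{"offset": [3,1.2,1.3],"yaw": 0},{"offset": [5,1.2,1.3],"yaw": 0},{"offset": [7,1.2,1.3],"yaw": 0},{"offset": [8.5,1.2,1.3],"yaw": 0},{"offset": [9.5,1.2,1.3],"yaw": 0},{"offset": [9.8,1.2,1.3],"yaw": 0},{"offset": [9.8,1.2,1.3],"yaw": 0}]'

```text
clock: 14.2
tcp_pos: [0.641, -0.0111, 0.0181]
orientation: [-0.474, -0.524, -0.475, 0.524]
wrist_force: [0.5, 0.0, -2.0]
finger_gap: 0.0291
```

Run:
```python
from h import *
go(642.4,-10.5,4.8,-5.63)
p,d=env.read_camera('side');cv2.imwrite("pics/s9.png",cv2.resize(p[170:310,300:440,::-1],None,fx=5,fy=4.2,interpolation=cv2.INTER_CUBIC))
```

```text
tcp [ 0.641  -0.0111  0.0181] jaw -5.65 q6 1.53 gap 0.0291 t 14.2 -> off cm [ 1.33  0.14 -0.07] yaw -0.0
```

View pics/s9.png

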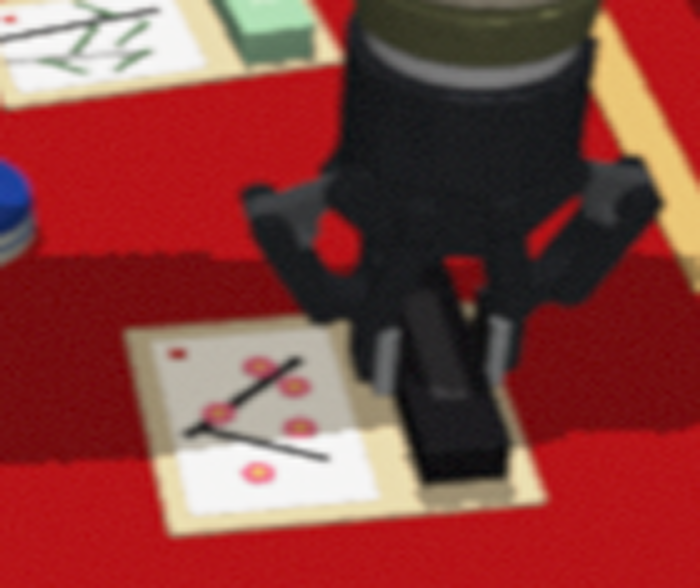

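Run:
```python
from h import *
P=pix2plane('side',[(300+u/5,170+v/4.2) for u,v in [(423,482),(508,474)]],.0155)*1000
a=np.radians(-5.63);print(P.round(1),P.mean(0)-np.r_[641-56*-np.sin(a)*-1*0,0,0], [642.4+56*np.sin(a),-10.5-56*np.cos(a)])
```

```text
[[621.9 -63.5  15.5]
 [650.  -66.   15.5]] [ -5.04515365 -64.71849631  15.5       ] [np.float64(636.9061767724103), np.float64(-66.22986547932801)]
```

>>> servo_tool --increments '[{"offset": [0.4,0,-0.1],"yaw": 0},{"offset": [0.7,0.1,-0.1],"yaw": 0},{"offset": [0.95,0.1,-0.1],"yaw": 0},{"offset": [1.1,0.1,-0.1],"yaw": 0},{"offset": [1.2,0.1,-0.1],"yaw": 0},{"offset": [1.25,0.1,-0.1],"yaw": 0},{"offset": [1.3,0.1,-0.1],"yaw": 0},{"offset": [1.3,0.1,-0.1],"yaw": 0}]'

```text
clock: 15.05
tcp_pos: [0.6426, -0.0105, 0.0056]
orientation: [-0.475, -0.524, -0.475, 0.524]
wrist_force: [0.1, 0.1, -1.8]
finger_gap: 0.0293
```

Within 1.5 mm of the aimed end. Lower to contact, then release.

>>> servo_tool --increments '[{"offset": [0.03,0,0],"yaw": 0},{"offset": [0.06,0,0],"yaw": 0},{"offset": [0.09,0,0],"yaw": 0},{"offset": [0.12,0,0],"yaw": 0},{"offset": [0.13,0,0],"yaw": 0},{"offset": [0.13,0,0],"yaw": 0},{"offset": [0.13,0,0],"yaw": 0},{"offset": [0.13,0,0],"yaw": 0}]'

```text
clock: 15.85
tcp_pos: [0.6427, -0.0105, 0.0054]
orientation: [0.475, 0.524, 0.474, -0.524]
wrist_force: [-2.7, 0.4, 5.7]
finger_gap: 0.029
```

>>> servo_tool --increments '[{"offset": [0,0,0],"yaw": 0},{"offset": [0,0,0],"yaw": 0},{"offset": [0,0,0],"yaw": 0},{"offset": [0,0,0],"yaw": 0},{"offset": [-0.3,0,0],"yaw": 0},{"offset": [-1,0,0],"yaw": 0},{"offset": [-3,0,0],"yaw": 0},{"offset": [-6,0,0],"yaw": 0}]' --claw 0.7

```text
clock: 16.65
tcp_pos: [0.6411, -0.0103, 0.0636]
orientation: [-0.474, -0.523, -0.476, 0.525]
wrist_force: [0.5, -0.1, 0.4]
finger_gap: 0.0598
```

Run:
```python
from h import *
p,d=env.read_camera('side')
p2,d2=env.read_camera('top')
o=np.zeros((560,800,3),np.uint8)
o[:,:280]=cv2.convertScaleAbs(cv2.resize(p[140:220,225:265,::-1],None,fx=7,fy=7,interpolation=cv2.INTER_CUBIC),alpha=1.5)
o[:320,290:]=cv2.resize(p2[265:345,105:233,::-1],(510,320),interpolation=cv2.INTER_CUBIC)
o[330:,290:]=cv2.resize(p[190:310,300:450,::-1],(510,230))
cv2.imwrite("pics/p10.png",o)
P=cloud('side',d)*1000;m=np.zeros((480,640),bool);m[140:220,225:265]=1
m&=(P[...,2]>39)&(P[...,2]<49);print(m.sum(),rect(P[m]/1000))
P=cloud('top',d2)*1000;m=np.zeros((480,640),bool);m[265:345,95:235]=1
m&=(P[...,2]>39)&(P[...,2]<54);print(m.sum(),rect(P[m]/1000))
go(433,254.5,100,-15)
```

```text
724 (array([432.5, 250.9]), array([147.6,  31.1]), 74.98)
1214 (array([439.2, 274.1]), array([97.6, 30.1]), 74.91)
tcp [ 0.6458 -0.0109  0.0694] jaw -5.67 q6 1.53 gap 0.0598 t 16.75 -> off cm [ -3.26 -23.77 -24.31] yaw 9.3
```

View pics/p10.png

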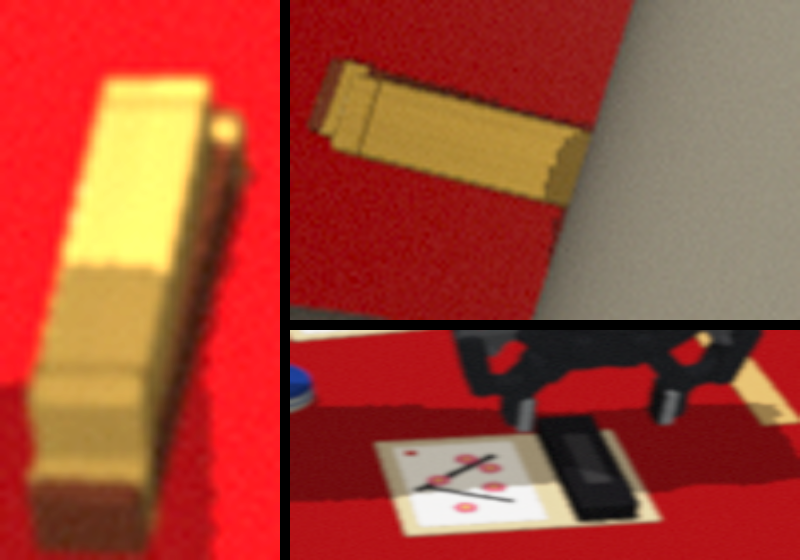

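>>> servo_tool --increments '[{"offset": [-1.5,-1.5,-1.5],"yaw": 0},{"offset": [-3.3,-4.5,-4.5],"yaw": 1},{"offset": [-3.3,-7.8,-7.9],"yaw": 3},{"offset": [-3.3,-11.1,-11.2],"yaw": 5},{"offset": [-3.3,-14.4,-14.5],"yaw": 6},{"offset": [-3.3,-17.7,-17.8],"yaw": 7},{"offset": [-3.3,-21,-21.2],"yaw": 8},{"offset": [-3.3,-23.8,-24],"yaw": 9.3}]'

```text
clock: 17.55
tcp_pos: [0.4277, 0.2533, 0.0974]
orientation: [0.43, 0.561, 0.431, -0.561]
wrist_force: [0.5, 0.4, 0.0]
finger_gap: 0.0596
```

>>> servo_tool --increments '[{"offset": [0,0,0],"yaw": 0},{"offset": [0,0,0],"yaw": 0},{"offset": [0.5,0,0],"yaw": 0},{"offset": [1.5,0,0],"yaw": 0},{"offset": [2,0,0],"yaw": 0},{"offset": [2,0,0],"yaw": 0},{"offset": [2,0,0],"yaw": 0},{"offset": [2,0,0],"yaw": 0}]'

```text
clock: 18.35
tcp_pos: [0.4298, 0.2516, 0.0773]
orientation: [0.43, 0.561, 0.43, -0.561]
wrist_force: [0.0, -0.3, -0.6]
finger_gap: 0.0596
```

Run:
```python
from h import *
go(432.5,251.2,24.6,-15)
p,d=env.read_camera('side')
cv2.imwrite("pics/s11.png",cv2.resize(p[80:240,180:400,::-1],None,fx=3.6,fy=3.6,interpolation=cv2.INTER_CUBIC))
```

```text
tcp [0.4298 0.2516 0.0773] jaw -15.0 q6 2.2 gap 0.0596 t 18.35 -> off cm [ 5.27  0.28 -0.03] yaw -0.0
```

View pics/s11.png

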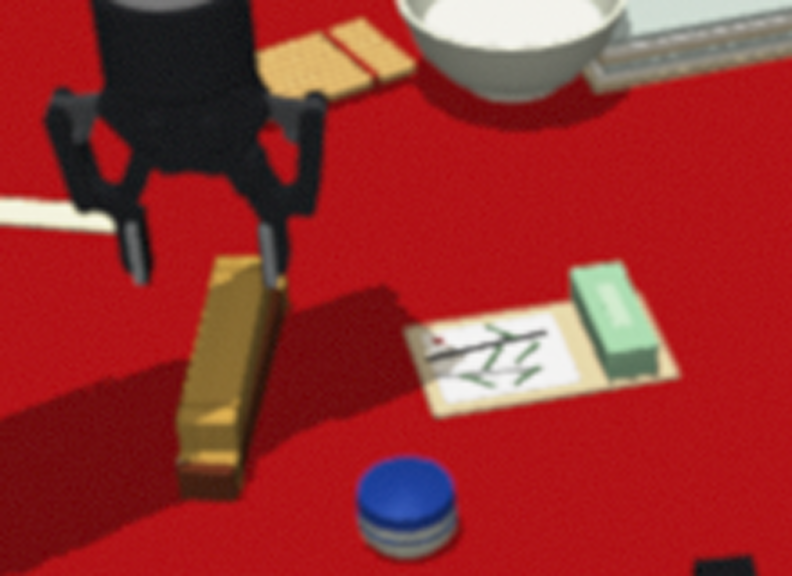

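Brass still sits on the rosewood; the fingers straddle it. Descend and grip harder.

>>> servo_tool --increments '[{"offset": [0.5,0.3,0],"yaw": 0},{"offset": [1.5,0.3,0],"yaw": 0},{"offset": [3,0.3,0],"yaw": 0},{"offset": [4.3,0.3,0],"yaw": 0},{"offset": [5,0.3,0],"yaw": 0},{"offset": [5.2,0.3,0],"yaw": 0},{"offset": [5.2,0.3,0],"yaw": 0},{"offset": [5.2,0.3,0],"yaw": 0}]'

```text
clock: 19.2
tcp_pos: [0.4328, 0.2512, 0.0257]
orientation: [0.431, 0.561, 0.43, -0.561]
wrist_force: [0.1, -0.9, 0.7]
finger_gap: 0.0599
```

>>> servo_tool --increments '[{"offset": [0,0,0],"yaw": 0},{"offset": [0,0,0],"yaw": 0},{"offset": [0,0,0],"yaw": 0},{"offset": [0,0,0],"yaw": 0},{"offset": [0,0,0],"yaw": 0},{"offset": [0,0,0],"yaw": 0},{"offset": [0,0,0],"yaw": 0},{"offset": [0,0,0],"yaw": 0}]' --claw 0.2 --force 90

```text
clock: 20.0
tcp_pos: [0.4333, 0.2511, 0.0262]
orientation: [0.431, 0.562, 0.43, -0.56]
wrist_force: [0.4, -1.0, 5.7]
finger_gap: 0.0278
```

Run:
```python
from h import *
go(432.5,251.2,24.8,-15)
```

```text
tcp [0.4333 0.2511 0.0262] jaw -14.99 q6 2.2 gap 0.0278 t 20.0 -> off cm [ 0.14 -0.08  0.02] yaw 0.0
```

>>> servo_tool --increments '[{"offset": [-0.2,0,0],"yaw": 0},{"offset": [-0.5,0,0],"yaw": 0},{"offset": [-0.9,0,0],"yaw": 0},{"offset": [-1.3,0,0],"yaw": 0},{"offset": [-1.8,0,0],"yaw": 0},{"offset": [-2,0,0],"yaw": 0},{"offset": [-2,0,0],"yaw": 0},{"offset": [-2,0,0],"yaw": 0}]'

```text
clock: 20.8
tcp_pos: [0.4323, 0.2511, 0.0453]
orientation: [-0.431, -0.561, -0.431, 0.561]
wrist_force: [0.5, 0.1, -6.1]
finger_gap: 0.0281
```

Run:
```python
from h import *
go(439.3,-254.3,120,3.1)
p,d=env.read_camera('side')
cv2.imwrite("pics/s12.png",cv2.resize(p[80:240,180:400,::-1],None,fx=3.6,fy=3.6,interpolation=cv2.INTER_CUBIC))
```

```text
tcp [0.4323 0.2511 0.0453] jaw -14.97 q6 2.2 gap 0.0281 t 20.8 -> off cm [-7.47 13.73 48.64] yaw -18.1
```

View pics/s12.png

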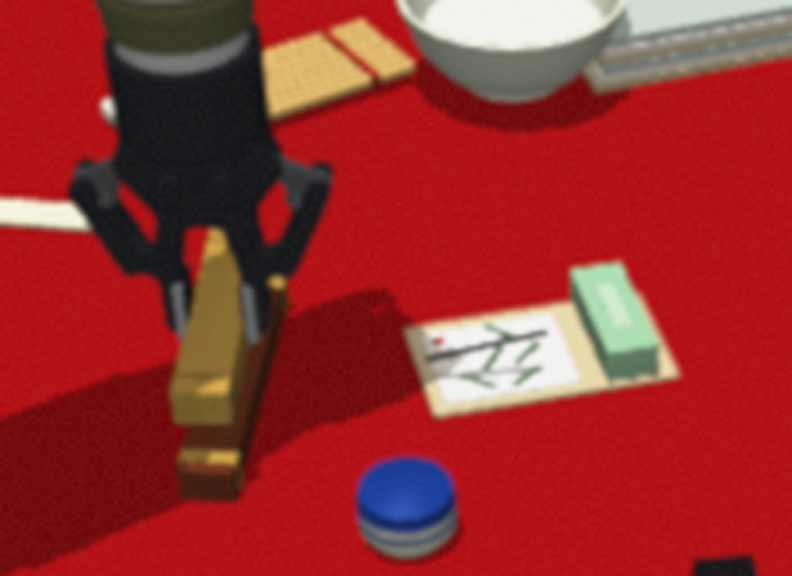

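>>> servo_tool --increments '[{"offset": [-1,0,0],"yaw": 0},{"offset": [-2.5,0,0],"yaw": 0},{"offset": [-4,0.3,1],"yaw": 0},{"offset": [-5,0.8,3],"yaw": -1},{"offset": [-5.5,1.6,6],"yaw": -3},{"offset": [-5.5,2.6,9.5],"yaw": -4},{"offset": [-5.5,3.7,13],"yaw": -5},{"offset": [-5.5,4.7,16.7],"yaw": -6}]'

```text
clock: 21.65
tcp_pos: [0.4349, 0.0764, 0.1012]
orientation: [0.46, 0.538, 0.459, -0.537]
wrist_force: [0.8, -0.7, -6.4]
finger_gap: 0.028
```

Run:
```python
from h import *
go(439.3,-254.3,100,3.1)
```

```text
tcp [0.4349 0.0764 0.1012] jaw -8.88 q6 1.72 gap 0.028 t 21.65 -> off cm [ 0.12  5.54 32.61] yaw -12.0
```

>>> servo_tool --increments '[{"offset": [0,0.7,3.7],"yaw": -1},{"offset": [0,1.4,7.6],"yaw": -3},{"offset": [0,2.1,11.8],"yaw": -5},{"offset": [0,2.8,16],"yaw": -7},{"offset": [0,3.5,20.2],"yaw": -9},{"offset": [0,4.3,24.4],"yaw": -10},{"offset": [0,5,28.3],"yaw": -11},{"offset": [0,5.4,31.2],"yaw": -12}]'

```text
clock: 22.45
tcp_pos: [0.4396, -0.242, 0.1012]
orientation: [0.514, 0.487, 0.512, -0.487]
wrist_force: [0.6, 0.6, -6.4]
finger_gap: 0.0278
```

>>> servo_tool --increments '[{"offset": [1,0,0.8],"yaw": 0},{"offset": [2.5,0,0.8],"yaw": 0},{"offset": [4,0,0.8],"yaw": 0},{"offset": [5.5,0,0.8],"yaw": 0},{"offset": [7,0,0.8],"yaw": 0},{"offset": [7.8,0,0.8],"yaw": 0},{"offset": [8,0,0.8],"yaw": 0},{"offset": [8,0,0.8],"yaw": 0}]'

```text
clock: 23.25
tcp_pos: [0.4398, -0.2467, 0.0204]
orientation: [0.513, 0.487, 0.513, -0.487]
wrist_force: [-0.6, -0.8, -6.4]
finger_gap: 0.0277
```

Run:
```python
from h import *
go(439.3,-254.3,6.2,3.1)
p,d=env.read_camera('side');cv2.imwrite("pics/s13.png",cv2.resize(p[300:480,180:380,::-1],None,fx=4,fy=3.3,interpolation=cv2.INTER_CUBIC))
p,d=env.read_camera('top');cv2.imwrite("pics/t13.png",cv2.resize(p[240:380,250:560,::-1],None,fx=2.5,fy=2.5,interpolation=cv2.INTER_CUBIC))
```

```text
tcp [ 0.4398 -0.2467  0.0204] jaw 3.05 q6 0.85 gap 0.0277 t 23.25 -> off cm [ 1.42 -0.09  0.76] yaw -0.1
```

View pics/s13.png

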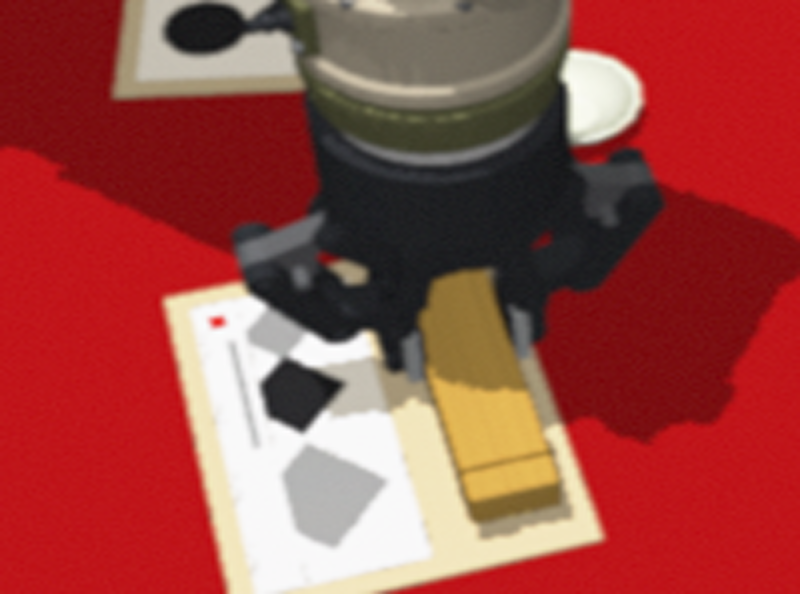

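View pics/t13.png

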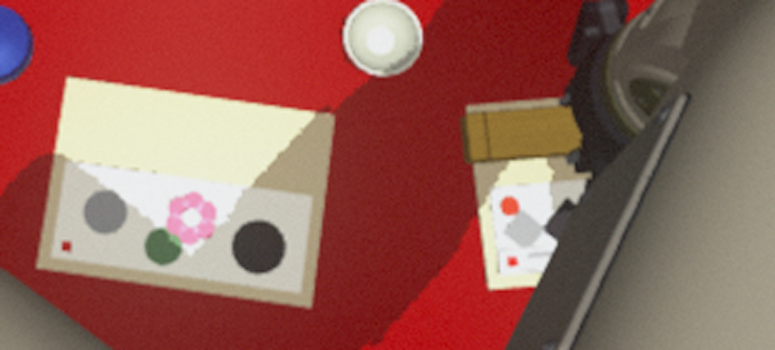

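Run:
```python
from h import *
P=pix2plane('side',[(180+u/4,300+v/3.3) for u,v in [(475,522),(561,503)]],.0162)*1000
a=np.radians(3.1);print(P.round(1),'center->',P.mean(0)[:2]+72*np.array([-np.sin(a),np.cos(a)]))
```

```text
[[ 429.8 -316.5   16.2]
 [ 457.7 -315.4   16.2]] center-> [ 439.88163616 -244.06736601]
```

>>> servo_tool --increments '[{"offset": [0.1,0,0.3],"yaw": 0},{"offset": [0.3,-0.1,0.7],"yaw": 0},{"offset": [0.5,-0.1,0.7],"yaw": 0},{"offset": [0.7,-0.1,0.7],"yaw": 0},{"offset": [0.9,-0.1,0.7],"yaw": 0},{"offset": [1.1,-0.1,0.7],"yaw": 0},{"offset": [1.2,-0.1,0.7],"yaw": 0},{"offset": [1.2,-0.1,0.7],"yaw": 0}]'

```text
clock: 24.15
tcp_pos: [0.439, -0.2539, 0.0081]
orientation: [0.513, 0.487, 0.513, -0.487]
wrist_force: [-0.3, -0.8, -6.3]
finger_gap: 0.0278
```

>>> servo_tool --increments '[{"offset": [0.05,0,0.2],"yaw": 0},{"offset": [0.1,0,0.2],"yaw": 0},{"offset": [0.15,0,0.2],"yaw": 0},{"offset": [0.2,0,0.2],"yaw": 0},{"offset": [0.25,0,0.2],"yaw": 0},{"offset": [0.25,0,0.2],"yaw": 0},{"offset": [0.25,0,0.2],"yaw": 0},{"offset": [0.25,0,0.2],"yaw": 0}]'

```text
clock: 24.95
tcp_pos: [0.4393, -0.2561, 0.0062]
orientation: [0.513, 0.487, 0.513, -0.487]
wrist_force: [-1.0, 2.4, 2.5]
finger_gap: 0.0275
```

>>> servo_tool --increments '[{"offset": [0,0,0],"yaw": 0},{"offset": [0,0,0],"yaw": 0},{"offset": [0,0,0],"yaw": 0},{"offset": [0,0,0],"yaw": 0},{"offset": [-0.3,0,0],"yaw": 0},{"offset": [-1,0,0],"yaw": 0},{"offset": [-3,0,0],"yaw": 0},{"offset": [-6,0,0],"yaw": 0}]' --claw 0.7

```text
clock: 25.75
tcp_pos: [0.4381, -0.2551, 0.0655]
orientation: [0.512, 0.487, 0.514, -0.487]
wrist_force: [1.4, -0.1, -0.0]
finger_gap: 0.0599
```

Run:
```python
from h import *
p,d=env.read_camera('side')
p2,d2=env.read_camera('top')
cv2.imwrite("pics/t14.png",p2[:,:,::-1]);cv2.imwrite("pics/s14.png",p[:,:,::-1])
P=cloud('side',d)*1000;m=np.zeros((480,640),bool);m[140:225,220:270]=1
m&=(P[...,2]>17)&(P[...,2]<27);print(m.sum(),rect(P[m]/1000))
P=cloud('top',d2)*1000;m=np.zeros((480,640),bool);m[265:345,95:235]=1
m&=(P[...,2]>17)&(P[...,2]<29);print(m.sum(),rect(P[m]/1000))
go(433,251.5,80,-15)
```

```text
0 (array([0., 0.]), array([0., 0.]), 0.0)
2124 (array([469.3, 243.2]), array([176.7, 102. ]), 73.19)
tcp [ 0.4416 -0.2579  0.0699] jaw 3.04 q6 0.83 gap 0.0597 t 25.85 -> off cm [ -1.25   1.84 -50.91] yaw 18.0
```

View pics/t14.png

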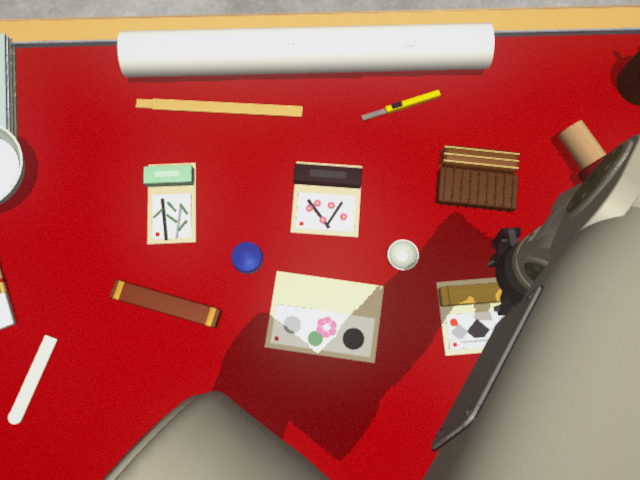

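View pics/s14.png

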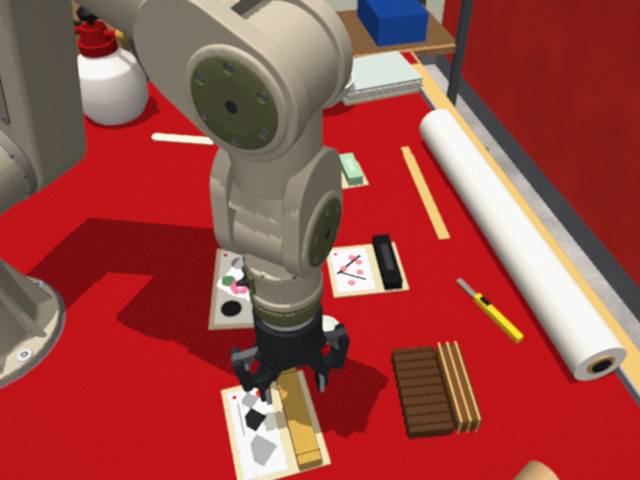

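Run:
```python
from h import *
p2=cv2.imread("pics/t14.png")
_,d2=env.read_camera('top')
P=cloud('top',d2)*1000;m=np.zeros((480,640),bool);m[278:332,100:225]=1
m&=(P[...,2]>13)&(P[...,2]<33);m=cv2.morphologyEx(m.astype(np.uint8),cv2.MORPH_OPEN,np.ones((3,3)))>0
v,u=np.nonzero(m);Q=pix2plane('top',np.c_[u,v],.022);print(m.sum(),rect(Q))
b,g,r=[p2[...,i].astype(int) for i in range(3)]
c=np.zeros((480,640),np.uint8);c[278:332,100:225]=((g>0.2*r))[278:332,100:225]*1
c=cv2.morphologyEx(c,cv2.MORPH_OPEN,np.ones((3,3)))
v,u=np.nonzero(c);Q=pix2plane('top',np.c_[u,v],.022);print(c.sum(),rect(Q))
go(433,251.5,80,-15)
```

```text
2129 (array([435.5, 252.6]), array([177.3,  30.3]), 72.57)
2218 (array([434.7, 252.7]), array([179.2,  31.8]), 72.6)
tcp [ 0.4409 -0.2574  0.0683] jaw 3.04 q6 0.83 gap 0.0599 t 25.9 -> off cm [ -1.34   1.91 -50.85] yaw 18.0
```

>>> servo_tool --increments '[{"offset": [-1.5,0.1,-2],"yaw": 0},{"offset": [-2,0.2,-6],"yaw": 1},{"offset": [-2,0.4,-10.5],"yaw": 3},{"offset": [-2,0.6,-15],"yaw": 5},{"offset": [-2,0.7,-19.5],"yaw": 7},{"offset": [-2,0.9,-24],"yaw": 9},{"offset": [-2,1,-28.5],"yaw": 11},{"offset": [-2,1.2,-33],"yaw": 13}]'

```text
clock: 26.7
tcp_pos: [0.4328, 0.0759, 0.0853]
orientation: [-0.454, -0.542, -0.454, 0.542]
wrist_force: [0.7, -0.5, 0.0]
finger_gap: 0.06
```

Run:
```python
from h import *
go(435.5,251.8,60,-17.4)
```

```text
tcp [0.4328 0.0759 0.0853] jaw -10.07 q6 1.74 gap 0.06 t 26.7 -> off cm [  2.53  -2.81 -17.37] yaw 7.3
```

>>> servo_tool --increments '[{"offset": [0,-0.5,-4],"yaw": 1},{"offset": [0,-1.1,-8],"yaw": 3},{"offset": [0,-1.7,-11.5],"yaw": 5},{"offset": [0,-2.3,-14.5],"yaw": 6},{"offset": [1,-2.7,-16.5],"yaw": 7.3},{"offset": [2,-2.8,-17],"yaw": 7.3},{"offset": [2.5,-2.8,-17],"yaw": 7.3},{"offset": [2.5,-2.8,-17],"yaw": 7.3}]'

```text
clock: 27.5
tcp_pos: [0.4343, 0.2453, 0.0594]
orientation: [-0.419, -0.568, -0.419, 0.571]
wrist_force: [0.1, -0.1, -0.4]
finger_gap: 0.0598
```

Run:
```python
from h import *
go(435.5,251.8,4,-17.4)
p,d=env.read_camera('side')
P=cloud('side',d)*1000
cv2.imwrite("pics/s15.png",cv2.resize(p[100:240,200:300,::-1],None,fx=5,fy=4.2,interpolation=cv2.INTER_CUBIC))
```

```text
tcp [0.4343 0.2453 0.0594] jaw -17.28 q6 2.23 gap 0.0598 t 27.5 -> off cm [ 5.54 -0.07 -0.67] yaw 0.1
```

View pics/s15.png

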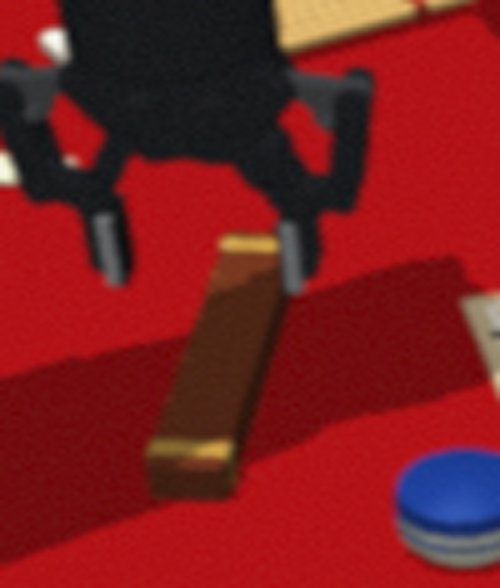

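Run:
```python
from h import *
P=pix2plane('side',[(200+u/5,100+v/4.2) for u,v in [(222,237),(279,240),(147,458),(232,461)]],.022)*1000
print(P.round(1),P.mean(0))
```

```text
[[446.2 333.7  22. ]
 [468.6 325.7  22. ]
 [397.9 175.8  22. ]
 [428.2 166.4  22. ]] [435.22689363 250.37292388  22.        ]
```

>>> servo_tool --increments '[{"offset": [1,0,-0.6],"yaw": 0},{"offset": [2.5,0,-0.6],"yaw": 0},{"offset": [4,0,-0.6],"yaw": 0},{"offset": [5,0,-0.6],"yaw": 0},{"offset": [5.4,0,-0.6],"yaw": 0},{"offset": [5.4,0,-0.6],"yaw": 0},{"offset": [5.4,0,-0.6],"yaw": 0},{"offset": [5.4,0,-0.6],"yaw": 0}]'

```text
clock: 28.35
tcp_pos: [0.438, 0.2523, 0.0074]
orientation: [0.419, 0.57, 0.419, -0.569]
wrist_force: [0.1, -0.9, 0.8]
finger_gap: 0.06
```

>>> servo_tool --increments '[{"offset": [0,0,0],"yaw": 0},{"offset": [0,0,0],"yaw": 0},{"offset": [0,0,0],"yaw": 0},{"offset": [0,0,0],"yaw": 0},{"offset": [0,0,0],"yaw": 0},{"offset": [0,0,0],"yaw": 0},{"offset": [0,0,0],"yaw": 0},{"offset": [0,0,0],"yaw": 0}]' --claw 0.2 --force 50

```text
clock: 29.15
tcp_pos: [0.4378, 0.2524, 0.0074]
orientation: [0.419, 0.57, 0.419, -0.569]
wrist_force: [-1.4, 0.2, 5.7]
finger_gap: 0.0285
```

>>> servo_tool --increments '[{"offset": [-0.2,0,0],"yaw": 0},{"offset": [-0.5,0,0],"yaw": 0},{"offset": [-1,0,0],"yaw": 0},{"offset": [-2,0,0],"yaw": 0},{"offset": [-3.5,0,0],"yaw": 0},{"offset": [-5,0,0],"yaw": 0},{"offset": [-6.5,0,0],"yaw": 0},{"offset": [-7.5,0,0],"yaw": 0}]'

```text
clock: 29.95
tcp_pos: [0.438, 0.2524, 0.0835]
orientation: [0.419, 0.57, 0.419, -0.569]
wrist_force: [0.3, 0.4, -1.8]
finger_gap: 0.0287
```

Run:
```python
from h import *
go(446.4,-4.6,84,-9.74)
p,d=env.read_camera('side')
cv2.imwrite("pics/s16.png",cv2.resize(p[60:240,180:300,::-1],None,fx=5,fy=3.3,interpolation=cv2.INTER_CUBIC))
```

```text
tcp [0.438  0.2524 0.0835] jaw -17.27 q6 2.24 gap 0.0287 t 29.95 -> off cm [-0.06  8.43 24.29] yaw -7.5
```

View pics/s16.png

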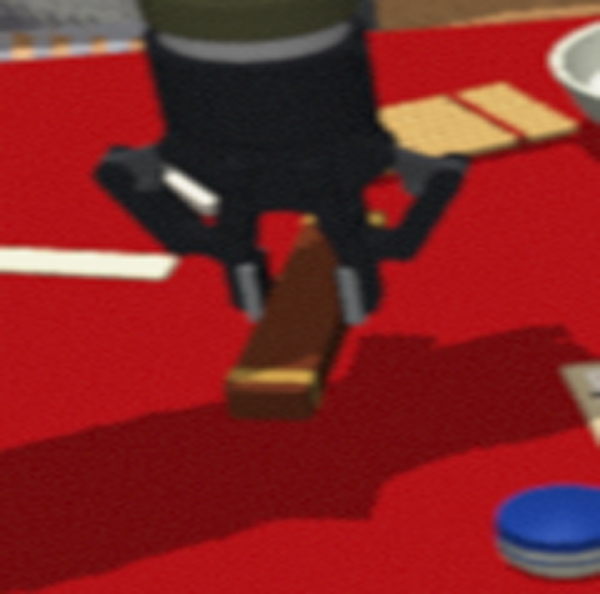

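Rosewood held level. Carry it to the lotus.

>>> servo_tool --increments '[{"offset": [0,0.5,1.5],"yaw": 0},{"offset": [0,1.6,4.6],"yaw": -1},{"offset": [0,2.8,8],"yaw": -3},{"offset": [0,4,11.5],"yaw": -4},{"offset": [0,5.2,15],"yaw": -5},{"offset": [0,6.4,18.5],"yaw": -6},{"offset": [0,7.6,21.8],"yaw": -7},{"offset": [0,8.4,24.2],"yaw": -7.5}]'

```text
clock: 30.8
tcp_pos: [0.4457, -0.0059, 0.0818]
orientation: [-0.456, -0.541, -0.455, 0.541]
wrist_force: [-0.3, -0.1, -2.0]
finger_gap: 0.0288
```

>>> servo_tool --increments '[{"offset": [0.5,0,0],"yaw": 0},{"offset": [1.5,0,0],"yaw": 0},{"offset": [3,0,0],"yaw": 0},{"offset": [4.5,0,0],"yaw": 0},{"offset": [5.5,0,0],"yaw": 0},{"offset": [6,0,0],"yaw": 0},{"offset": [6,0,0],"yaw": 0},{"offset": [6,0,0],"yaw": 0}]'

```text
clock: 31.6
tcp_pos: [0.446, -0.0036, 0.022]
orientation: [0.456, 0.541, 0.456, -0.541]
wrist_force: [0.5, -0.4, -2.1]
finger_gap: 0.0283
```

Run:
```python
from h import *
go(446.4,-4.6,9.4,-9.74)
p,d=env.read_camera('side');cv2.imwrite("pics/s17.png",cv2.resize(p[200:350,180:340,::-1],None,fx=5,fy=4,interpolation=cv2.INTER_CUBIC))
```

```text
tcp [ 0.446  -0.0036  0.022 ] jaw -9.74 q6 1.55 gap 0.0283 t 31.6 -> off cm [1.26 0.05 0.09] yaw 0.0
```

View pics/s17.png

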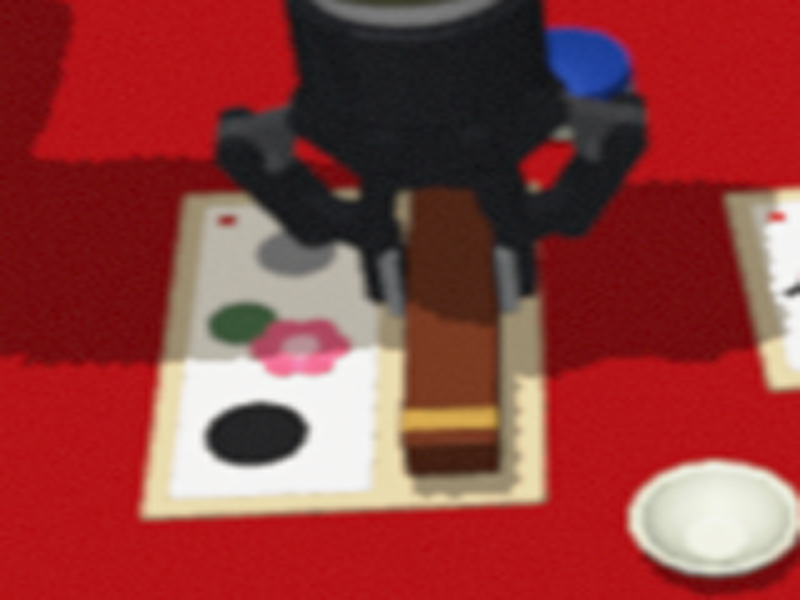

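Run:
```python
from h import *
P=pix2plane('side',[(180+u/5,200+v/4) for u,v in [(408,476),(499,473)]],.0146)*1000
a=np.radians(-9.74);print(P.round(1),'center->',P.mean(0)[:2]+88*np.array([-np.sin(a),np.cos(a)]))
```

```text
[[417.6 -85.8  14.6]
 [445.1 -90.9  14.6]] center-> [446.21212883  -1.64596541]
```

>>> servo_tool --increments '[{"offset": [0.2,0,0.1],"yaw": 0},{"offset": [0.5,0.1,0.2],"yaw": 0},{"offset": [0.75,0.1,0.2],"yaw": 0},{"offset": [0.95,0.1,0.2],"yaw": 0},{"offset": [1.1,0.1,0.2],"yaw": 0},{"offset": [1.15,0.1,0.2],"yaw": 0},{"offset": [1.2,0.1,0.2],"yaw": 0},{"offset": [1.2,0.1,0.2],"yaw": 0}]'

```text
clock: 32.45
tcp_pos: [0.4464, -0.006, 0.0097]
orientation: [-0.456, -0.541, -0.456, 0.541]
wrist_force: [-0.2, -0.2, -2.0]
finger_gap: 0.0292
```

>>> servo_tool --increments '[{"offset": [0.04,0,0],"yaw": 0},{"offset": [0.08,0,0],"yaw": 0},{"offset": [0.12,0,0],"yaw": 0},{"offset": [0.15,0,0],"yaw": 0},{"offset": [0.15,0,0],"yaw": 0},{"offset": [0.15,0,0],"yaw": 0},{"offset": [0.15,0,0],"yaw": 0},{"offset": [0.15,0,0],"yaw": 0}]'

```text
clock: 33.25
tcp_pos: [0.4465, -0.006, 0.0093]
orientation: [0.456, 0.541, 0.455, -0.541]
wrist_force: [-4.6, 0.4, 10.8]
finger_gap: 0.0286
```

>>> servo_tool --increments '[{"offset": [-0.05,0,0],"yaw": 0},{"offset": [-0.05,0,0],"yaw": 0},{"offset": [-0.05,0,0],"yaw": 0},{"offset": [-0.05,0,0],"yaw": 0},{"offset": [-0.4,0,0],"yaw": 0},{"offset": [-1.2,0,0],"yaw": 0},{"offset": [-3,0,0],"yaw": 0},{"offset": [-6,0,0],"yaw": 0}]' --claw 0.7

```text
clock: 34.05
tcp_pos: [0.4449, -0.0058, 0.0681]
orientation: [-0.455, -0.54, -0.457, 0.542]
wrist_force: [0.6, -0.4, -0.1]
finger_gap: 0.0601
```

>>> servo_tool --increments '[{"offset": [-4,0,0],"yaw": 0},{"offset": [-8,0,0],"yaw": 0},{"offset": [-12,0,0],"yaw": 0},{"offset": [-12,0,-4],"yaw": 0},{"offset": [-12,0,-8],"yaw": 0},{"offset": [-12,0,-12],"yaw": 0},{"offset": [-12,0,-16],"yaw": 0},{"offset": [-12,0,-20],"yaw": 0}]'

```text
clock: 34.85
tcp_pos: [0.4804, 0.1927, 0.1891]
orientation: [0.456, 0.541, 0.455, -0.541]
wrist_force: [0.2, -0.3, 0.2]
finger_gap: 0.0598
```

>>> servo_tool --increments '[{"offset": [0,0,-4],"yaw": 0},{"offset": [0,0,-8],"yaw": 0},{"offset": [0,0,-8],"yaw": 0},{"offset": [0,0,-8],"yaw": 0},{"offset": [0,0,-8],"yaw": 0},{"offset": [0,0,-8],"yaw": 0},{"offset": [0,0,-8],"yaw": 0},{"offset": [0,0,-8],"yaw": 0}]'

```text
clock: 35.65
tcp_pos: [0.494, 0.2691, 0.1885]
orientation: [0.455, 0.541, 0.455, -0.541]
wrist_force: [-0.1, -0.3, 0.5]
finger_gap: 0.0602
```

Run:
```python
from h import *
for n in ('top','side'):
    p,d=env.read_camera(n);p=p[:,:,::-1].copy()
    for c,w,a in [((649.5,252.7),80,1.15),((642.4,-10.5),112,-5.63),((446.4,-4.6),176,-9.74),((439.3,-254.3),144,3.1)]:
        q=np.radians(a);X=np.array([np.cos(q),np.sin(q)]);Y=np.array([-X[1],X[0]])
        K=np.array([np.r_[np.array(c)+i*15*X+j*w/2*Y,24]/1000 for i,j in [(1,1),(1,-1),(-1,-1),(-1,1)]])
        cv2.polylines(p,[np.int32(w2pix(n,K)*16)],True,(255,0,255),1,cv2.LINE_AA,4)
    p=p[140:380,120:560] if n=='top' else p[130:480,200:480]
    cv2.imwrite(f"pics/{n}20.png",cv2.resize(p,None,fx=1.7,fy=1.7,interpolation=cv2.INTER_CUBIC))
```

```text
(no output)
```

View pics/top20.png

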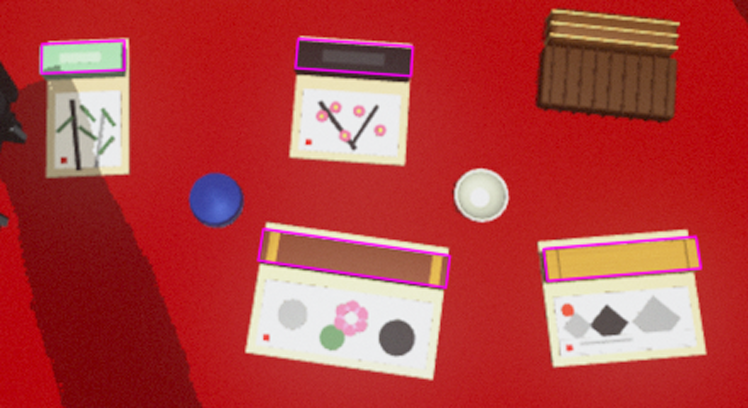

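View pics/side20.png

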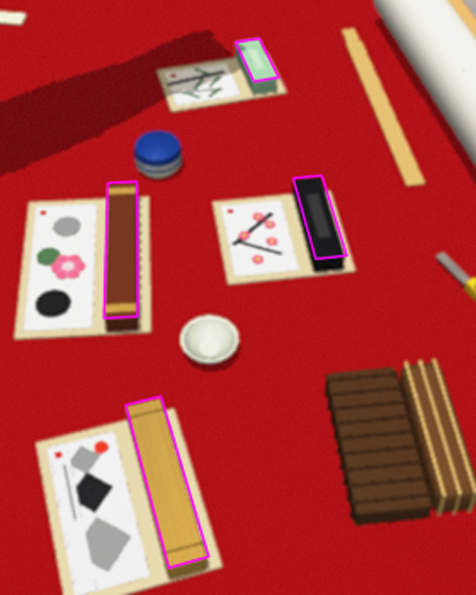

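Run:
```python
from h import *
s=env.get_state();print(s['clock'],abs(s['qvel']).max(),s['wrist_force']);env.hand_in()
```

```text
35.75 0.005431279684442596 [0.67869196 1.41472212 0.12125767]
the job is handed in; nothing more can be done
```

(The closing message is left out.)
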